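# Stow the tube cutter in a push-latch box and latch both boxes

### The job

Put the small tube cutter away in the grey box whose white lid is shut: press the lid's free edge down to release the push latch, let the lid spring open, lay the cutter inside, then press the lid down until it latches. The other, open box holding a glass dish must be latched shut as well; leave both lids latched and do not disturb the marker or the timer.

Things in the scene. Friction and masses are not known exactly. Their poses are not given: they have to be found in the camera images.
- box_shut: the box whose lid is latched at the start, empty. Grey box, 108 mm along x, 128 along y, walls 46 high and 4 thick, floor 4; fixed. Lid hinged along its +y side. Against the middle of its -y wall inside stands the latch unit (22 mm along x, 13 along y, rim high). Origin: centre of the underside, z up.
- box_shut_in (a point): middle of that box's free inner floor (100 mm along x, 107 mm along y, 42 mm up to the rim), 4 mm above the worktop; axes as the box
- box_shut_lid (a joint): of the box that starts shut: lid angle, rad: 0 latched and level, 1.8 to 1.95 wide open (leaning out beyond the hinge), -0.054 stop when pressed down. Unlatched, a spring (0.3 N m shut, little when wide open) swings it fully open in about 2 s. Push-push latch: pressing to the stop and letting go toggles it (released, or latched at 0); a shorter press changes nothing.
- box_shut_lid_press (a point): middle of the grey press mark on the lid's outer face, 108 mm from the hinge and 16 mm from the free edge, moving with the lid; 55 mm above the worktop when latched. z axis points out of the outer face. Pressing to the stop means 6 mm down here from the latched level, with 3 to 4 N
- box_shut_lid_hinge (a point): middle of the lid's hinge line (its x axis), 52 mm above the worktop, at the lid's underside, 58 mm to +y of the box's centre. Lid: white, 124 mm from hinge to free edge, 114 wide, 3 thick, 14 mm skirt on its other three sides; a pin hangs 22 mm below it, 12 mm from the free edge
- box_ajar: the box whose lid stands open at the start, with a fixed flat glass dish in it. Grey box, 108 mm along x, 128 along y, walls 46 high and 4 thick, floor 4; fixed. Lid hinged along its +y side. Against the middle of its -y wall inside stands the latch unit (22 mm along x, 13 along y, rim high). Origin: centre of the underside, z up.
- box_ajar_lid (a joint): of the box that starts open: lid angle, rad: 0 latched and level, 1.8 to 1.95 wide open (leaning out beyond the hinge), -0.054 stop when pressed down. Unlatched, a spring (0.3 N m shut, little when wide open) swings it fully open in about 2 s. Push-push latch: pressing to the stop and letting go toggles it (released, or latched at 0); a shorter press changes nothing.
- box_ajar_lid_press (a point): middle of the grey press mark on the lid's outer face, 108 mm from the hinge and 16 mm from the free edge, moving with the lid; 55 mm above the worktop when latched. z axis points out of the outer face. Pressing to the stop means 6 mm down here from the latched level, with 3 to 4 N
- box_ajar_lid_hinge (a point): middle of the lid's hinge line (its x axis), 52 mm above the worktop, at the lid's underside, 58 mm to +y of the box's centre. Lid: white, 124 mm from hinge to free edge, 114 wide, 3 thick, 14 mm skirt on its other three sides; a pin hangs 22 mm below it, 12 mm from the free edge
- cutter_mid (a point): on the metal block of the tube cutter, a loose tool lying flat, 31 x 76 x 20 mm, 0.12 kg, long along its y. Block 28 mm wide (x), flat sides up to 16 mm high: grip it across x. This point is 9 mm above the worktop, 8 mm to -y of the tool's middle; the tool reaches 46 mm from it to +y (round black knob) and 30 mm to -y
- marker: bystander: white marker pen, 12 x 131 x 13 mm, lying along its y; origin under its centre
- timer: bystander: grey kitchen-type timer, 62 x 62 x 18 mm; origin under its centre
There are look-alikes about, which are no part of the job. What is shaped like the box_shut but yellow is not meant.

How it is judged:
On the way, in this order (a step that is already met when the one before it is completed fails the run):
1. the lid of the box that started shut has been released and is open (value of joint box_shut_lid above 1 rad), for 0.2 s.
2. the cutter lies in that box (x of cutter_mid in the frame of box_shut_in between -0.05 and 0.05 m and y of cutter_mid in the frame of box_shut_in between -0.055 and 0.055 m and z of cutter_mid in the frame of box_shut_in below 0.03 m), for 0.2 s.
At the end, for the whole second after the job is handed in: the cutter lies inside the box that started shut (its block's middle within 50 mm in x and 55 mm in y of the middle of the inner floor and less than 30 mm above it), and both lids are latched: at rest, open less than 0.03 rad (all of step 2 and value of joint each of box_shut_lid, box_ajar_lid below 0.03 rad and velocity of joint each of box_shut_lid, box_ajar_lid below 0.1 rad/s); the robot touches nothing.
It fails at once if a bystander (marker or timer) is moved more than 30 mm (distance of any of marker, timer from where it was at the start of the episode above 0.03 m).
It also fails if it takes over 72 s, if anything falls off the work surface, if the arm or the gripper's body presses on something with over 40 N, if the wrist force passes 120 N, or if a joint passes its speed limit or range.

### The arm

A 7-joint arm with a two-finger parallel gripper is mounted at the origin on a cart in front of the work surface, level with it; the furniture and walls round the work are solid. World frame = base frame: x ahead of the robot, y to its left, z up, the work surface at z = 0. Lengths are in m, angles in rad, forces in N, time in s.
With the tool pointing down it reaches from about 0.425 to 0.925 m from the base axis. Payload 6.8 kg.
Tool frame: the origin (TCP) lies midway between the tips of the shut fingers; the grasp point (between the pads) lies 19 mm behind it; z points along the fingers, y is the line along which they close (so a half turn about z gives the same grasp; the last joint's range is limited). The gripper opens to 85 mm and grips with 20 to 120 N. Pads are 22 mm wide; open, the fingers measure 114 mm over their backs; the gripper's body (76 mm by 85 mm) begins 54 mm behind the grasp point. The pads swing forward as they close: fully open they stand 13 mm farther back than shut.
Start: joints at [-1.216, 0.477, 0.022, 1.555, -0.011, 1.109, -0.083], TCP at [0.301, 0.604, 0.231] pointing down, gripper open.
Joint ranges: [-2.96, 2.96], [-0.34, 2.1], [-1.41, 1.46], [0.24, 2.44], [-1.37, 4.51], [0.17, 1.92], [-2.96, 2.96]. Speed limits (rad/s): [2.39, 2.39, 3.14, 3.14, 3.14, 3.14, 3.14].

### API

Orientations are given as a rotation vector (axis times angle).
In Python, from bench import r gives the robot as it stands. The module is installed in compiled form; this text tells all that it offers.
- The arm moves only by the tool apply_moves, never from a script. Its argument "rows" is a list of rows, each a list of 6 numbers: the shift along the tool's x, y, z scaled (see below), then the turn, a rotation vector about the tool's x, y, z scaled (see below). A call has 1 to 5 rows; each row is the pose to reach, as a shift and turn from the pose commanded when the call began, along the tool's axes at that moment; what a row does not reach only later rows make up. The controller multiplies each number of a shift by 0.25 m and each number of a turn by 90 degrees. A row lasts 1/8 s, in which the tool goes at most 62.5 mm and 10.7 degrees, less where a joint would pass 70% of its speed; a pose out of reach is approached as far as the arm can. A call with a number of a shift or a turn outside -1 to 1 is refused whole. A call with a gripper value outside its range is refused whole. "claw" is the opening, from 0 (shut) to 1 (fully open), set as the call begins (left out, the last holds). The fingers move at their own pace and stop on an object; "newtons" is the grip in N (left out, the last holds). Time passes only in rows, so rows that repeat a pose let the fingers close. It gives the time, the measured TCP pose, the force, the opening and the grip force at its end, in the units of the state.
- r.get_obs(): the state, without advancing time (a new reading comes with each control period).
- r.grab_frame(name): name is "scene" or "top" or "wrist"; returns a dict with "pixels" (400x640x3 uint8, red, green, blue), "intrinsics" (3x3 intrinsics, pixels), "dist" ([k1, k2, p1, p2, k3] as OpenCV has them; the pictures are not rectified), "eye" and "attitude" of the camera in the world. Camera axes: x right, y up, looking along -z (the intrinsics and any distortion apply to the point x, -y, -z); pixel columns grow to the right and rows downward; lengths in m; the calibration is good to about 2 mm. A picture is of the moment at which its call begins. There is no depth.
- r.hand_in(): hands the job in; it is judged then, once.
Trained networks look in a picture, given as the dict that the camera call returned (one of the last four; its "shot" number tells which), for a name from the list of things; names that differ only in an ending like _2 or _b are one class to them, and where a whole thing is asked for, a point or a joint stands for the part that bears it (a point fixed in the world has none). Each returns a list of dicts, best first, with "conf" (0 to 1); they miss things now and then, are a little off and sometimes report something else, mostly with a low value. They report only what shows in the picture. A call takes as long as a camera call. They do not tell look-alikes from the thing itself.
- r.search_frame(picture, thing): "rect" ([left, top, width, height] in pixels, round what is visible of it).
- r.outline_of(picture, thing): "pixels" (400x640 bool, what is visible of it) and "rect" ([left, top, width, height] in pixels, round what is visible of it).
- r.landmark_of(picture, thing): "point" ([column, row] in pixels: a listed point, or the origin of a listed thing).
The state is a dict: "clock": time; "joints": joint angles; "qvel": joint speeds; "tau": joint torques, N m; "tcp_pos": TCP position; "orientation": TCP orientation; "contact_force": force on the tool from outside, world axes, zero at the start; "moment": the same for the moment, N m; "grip_width": finger opening in m; "gripper_force": force on a finger pad.
Only numpy, scipy, OpenCV 4.12 (cv2) and the standard library are available. Lean on these libraries where they do the work, as an engineer would, in place of code of your own. Each camera call takes 0.05 s, during which the arm holds its last target. There are 200 camera calls.

## Working session

There is one attempt and no reset: what is moved stays moved. The work goes in short steps, Python scripts to look and compute and a tool call to move; the robot and the scene stay as the last step left them, time stands still between calls to the robot, and variables do not carry over. Pictures are saved under pics/ and viewed, at most 12 in all, crops included, and the job is handed in when it is done.

Besides the shell and the picture viewer there is one more tool, called after "Call:" in YAML: its name, and indented under it one key for each argument. apply_moves: Moves the arm, as the interface text tells. Its arguments: {"type":"object","properties":{"rows":{"type":"array","items":{"type":"array","items":{"type":"number"}}},"claw":{"type":"number"},"newtons":{"type":"number"}},"required":["rows"]}

```bash
mkdir -p pics
cat > h.py <<'E'
import numpy as np, cv2
from scipy.spatial.transform import Rotation as R
from bench import r
def rot(a):
    a=np.array(a,float)
    if a.shape==(3,3): return a
    return R.from_rotvec(a).as_matrix() if a.size==3 else R.from_quat(a).as_matrix()
def ray(f,px):
    u=cv2.undistortPoints(np.array([[px]],float),np.array(f['intrinsics']),np.array(f['dist']))[0,0]
    d=rot(f['attitude'])@np.array([u[0],-u[1],-1]); return np.array(f['eye']),d
def onz(f,px,z):
    e,d=ray(f,px); return e+d*(z-e[2])/d[2]
def proj(f,P):
    p=(np.atleast_2d(P)-np.array(f['eye']))@rot(f['attitude']); p=p*[1,-1,-1]
    return cv2.projectPoints(p,np.zeros(3),np.zeros(3),np.array(f['intrinsics']),np.array(f['dist']))[0][:,0]
def save(f,n): cv2.imwrite('pics/'+n,f['pixels'][:,:,::-1])
E
python3 - <<'E'
from h import *
print(r.get_obs())
for c in('top','scene'):
    f=r.grab_frame(c); save(f,c+'0.png'); print(c,f['eye'],f['attitude'])
    for n,z in(('box_shut',0),('box_shut_in',.004),('box_shut_lid_press',.055),('box_shut_lid_hinge',.052),('box_ajar',0),('box_ajar_lid_press',.055),('box_ajar_lid_hinge',.052),('cutter_mid',.009),('marker',0),('timer',0)):
        for d in r.landmark_of(f,n)[:4]: print(n,np.round(d['conf'],2),np.round(d['point']),np.round(onz(f,d['point'],z),3))
E
```

```text
{'clock': 0.0, 'joints': array([-1.21611664,  0.47779192,  0.02234652,  1.55644999, -0.01151972,
        1.10932045, -0.08307358]), 'qvel': array([ 0.0005001 ,  0.00102667,  0.00065728, -0.00048473,  0.00036081,
        0.00057995,  0.00013185]), 'tau': array([-3.87600539e-04, -5.96449077e+01,  1.60789825e+00, -2.81181407e+01,
        1.24704026e-02,  9.47870139e-03, -1.08855065e-05]), 'tcp_pos': array([0.30109026, 0.60345824, 0.23033195]), 'orientation': array([-7.20342769e-01, -3.05758131e+00,  2.85333951e-03]), 'contact_force': array([-0.41489191, -0.295441  ,  0.10841268]), 'moment': array([-0.02173225,  0.05187988,  0.00764309]), 'gripper_force': 0.0, 'grip_width': 0.08540023221055691}
top [0.41587047 0.05765852 1.33781436] [ 0.05426804 -0.07667558 -1.55098902]
box_shut 0.72 [231. 215.] [0.47  0.332 0.   ]
box_shut 0.7 [179. 165.] [0.647 0.523 0.   ]
box_shut 0.69 [415. 235.] [ 0.411 -0.322  0.   ]
box_shut_in 0.91 [236. 213.] [0.477 0.316 0.004]
box_shut_in 0.88 [181. 162.] [0.658 0.515 0.004]
box_shut_lid_press 0.73 [240. 224.] [0.439 0.291 0.055]
box_shut_lid_press 0.64 [185.
[... 585 characters left out ...]
[292. 226.] [0.438 0.115 0.   ]
timer 0.85 [249. 165.] [0.651 0.276 0.   ]
scene [-0.59161459  0.92998885  1.34850614] [ 0.43403828 -0.92718758 -2.06361549]
box_shut 0.66 [265. 260.] [0.462 0.318 0.   ]
box_shut 0.63 [199. 251.] [0.647 0.498 0.   ]
box_shut_in 0.94 [195. 255.] [0.636 0.521 0.004]
box_shut_in 0.89 [262. 258.] [0.473 0.324 0.004]
box_shut_lid_press 0.69 [277. 248.] [0.438 0.277 0.055]
box_shut_lid_hinge 0.83 [178. 243.] [0.684 0.557 0.052]
box_shut_lid_hinge 0.61 [248. 252.] [0.487 0.371 0.052]
box_ajar 0.57 [400. 196.] [ 0.423 -0.354  0.   ]
cutter_mid 0.4 [350. 220.] [ 0.428 -0.07   0.009]
marker 0.48 [316. 240.] [0.427 0.105 0.   ]
timer 0.56 [254. 226.] [0.638 0.258 0.   ]
```

```bash
ls pics
```

```text
scene0.png
top0.png
```

View pics/top0.png

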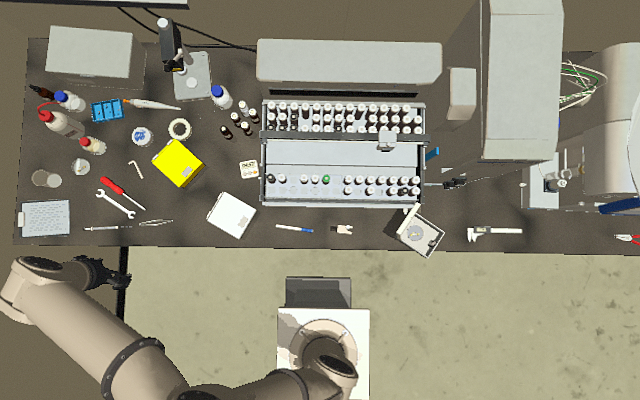

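View pics/scene0.png

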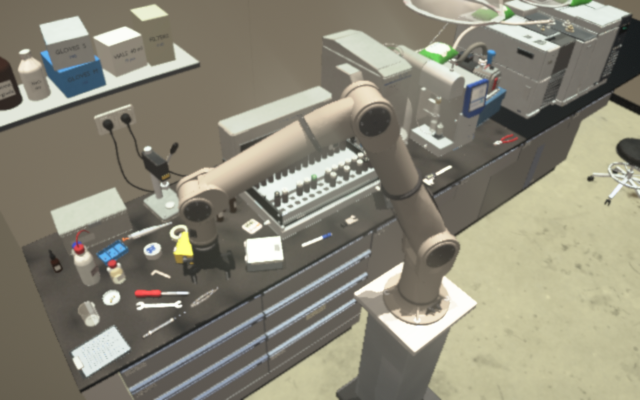

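The top view shows the shut white-lid box at (231,215), the open box at (420,235), the cutter at (342,229), the marker at (294,228) and the timer at (249,168). The yellow look-alike is at (178,163). I'll zoom in for the geometry.

Run:
```python
from h import *
f=r.grab_frame('top')
p=f['pixels']
a=cv2.resize(p[185:265,195:265],None,fx=5,fy=5,interpolation=cv2.INTER_CUBIC)
b=cv2.resize(p[185:265,385:455],None,fx=5,fy=5,interpolation=cv2.INTER_CUBIC)
c=cv2.resize(p[215:245,270:360],None,fx=7.7,fy=6.6,interpolation=cv2.INTER_CUBIC)[:,:700]
im=np.vstack([np.hstack([a,b]),cv2.resize(c,(700,198))]); cv2.imwrite('pics/crop.png',im[:,:,::-1])
for n,z in(('box_shut',.055),('box_ajar',0.046),('cutter_mid',.016),('marker',0.01),('timer',0.018)):
    d=r.outline_of(f,n)
    for o in d[:2]:
        m=o['pixels'].astype(np.uint8)
        ys,xs=np.nonzero(m)
        q=cv2.boxPoints(cv2.minAreaRect(np.c_[xs,ys].astype(np.float32)))
        w=np.array([onz(f,t,z)[:2] for t in q]); e=[w[1]-w[0],w[2]-w[1]]
        print(n,round(o['conf'],2),len(xs),'c',w.mean(0).round(3),[(np.linalg.norm(k).round(3),np.degrees(np.arctan2(k[1],k[0])).round(1)) for k in e])
```

```text
box_shut 0.74 1397 c [0.644 0.509] [(np.float64(0.116), np.float64(-40.7)), (np.float64(0.148), np.float64(-132.5))]
box_shut 0.71 1310 c [0.472 0.322] [(np.float64(0.114), np.float64(-28.0)), (np.float64(0.141), np.float64(-119.1))]
box_ajar 0.89 1345 c [ 0.43  -0.332] [(np.float64(0.147), np.float64(-33.5)), (np.float64(0.138), np.float64(-123.1))]
marker 0.61 163 c [0.429 0.11 ] [(np.float64(0.019), np.float64(-5.6)), (np.float64(0.125), np.float64(-96.1))]
marker 0.3 234 c [ 0.465 -0.294] [(np.float64(0.142), np.float64(-34.9)), (np.float64(0.028), np.float64(-124.6))]
timer 0.52 284 c [0.635 0.272] [(np.float64(0.061), np.float64(-79.1)), (np.float64(0.062), np.float64(-169.0))]
```

View pics/crop.png

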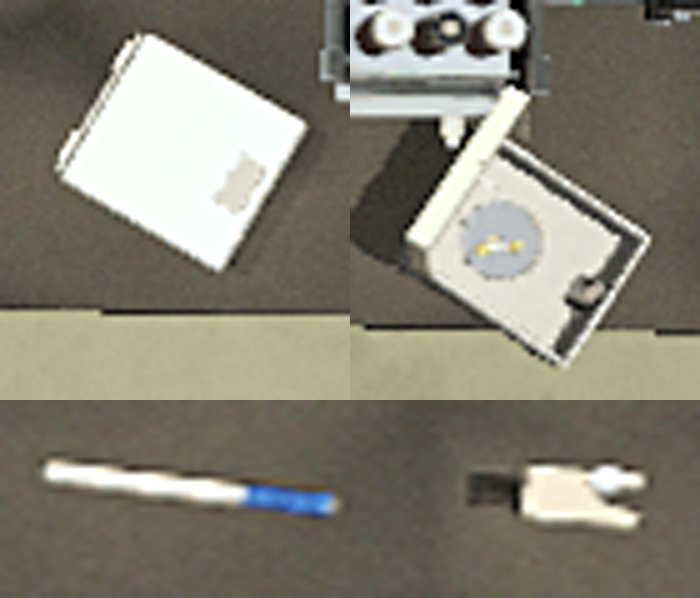

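The crop shows four things:
- **Shut box lid corners** are at about (145,35), (305,125), (220,270) and (60,178), with the press mark at (238,182). The hinge is on its upper-left (+y) side.
- **Open box rim** has its right corner at (648,238) and its bottom corner at (560,362).
- **Open lid** stands at upper left, next to the rack.
- **Cutter** has its knob to the left (+y).

```bash
cat >> h.py <<'E'
def mv(p,yaw=None,tool=None):
    """shift/turn numbers to TCP p with tool down, tool y axis at angle yaw(deg) in world"""
    o=r.get_obs(); M=rot(o['orientation'])
    s=M.T@(np.array(p)-o['tcp_pos'])/.25
    if yaw is None: t=np.zeros(3)
    else:
        best=None
        for k in (0,180):
            a=np.radians(yaw+k); y=np.array([np.cos(a),np.sin(a),0]); z=np.array([0,0,-1.]); x=np.cross(y,z)
            v=R.from_matrix(M.T@np.c_[x,y,z]).as_rotvec()/(np.pi/2)
            if best is None or np.linalg.norm(v)<np.linalg.norm(best): best=v
        t=best
    return np.r_[s,t].round(3)
E
python3 - <<'E'
from h import *
f=r.grab_frame('top')
A=lambda q:(195+q[0]/5,185+q[1]/5)
B=lambda q:(385+(q[0]-350)/5,185+q[1]/5)
C=lambda q:(270+q[0]/7.7,215+(q[1]-400)/6.6)
w=np.array([onz(f,A(q),.055)[:2] for q in((145,35),(305,125),(220,270),(60,178))])
print(w.round(3)); print('press',onz(f,A((238,182)),.055).round(3))
for i in range(4):
    e=w[(i+1)%4]-w[i]; print(np.linalg.norm(e).round(3),np.degrees(np.arctan2(e[1],e[0])).round(1))
w=np.array([onz(f,B(q),.046)[:2] for q in((648,238),(560,362))]); e=w[0]-w[1]
print('ajar',w.round(3),np.linalg.norm(e),np.degrees(np.arctan2(e[1],e[0])))
for n,q in(('cut mid',(577,495)),('knob',(470,490)),('tip',(645,495)),('mk0',(45,470)),('mk1',(338,507))): print(n,onz(f,C(q),.012).round(3))
print('lid top',[onz(f,B(q),.171).round(3) for q in((525,95),(410,240),(505,88))])
print('rackfront',[onz(f,q,z).round(3) for q in((340,204),(410,207)) for z in (0,.1)])
E
```

```text
[[0.547 0.348]
 [0.488 0.237]
 [0.388 0.291]
 [0.449 0.401]]
press [0.448 0.281 0.055]
0.126 -118.2
0.113 151.4
0.125 61.3
0.112 -28.5
ajar [[ 0.423 -0.41 ]
 [ 0.337 -0.349]] 0.10508902833646523 -35.54490600592066
cut mid [ 0.428 -0.071  0.012]
knob [ 0.429 -0.022  0.012]
tip [ 0.428 -0.103  0.012]
mk0 [0.436 0.172 0.012]
mk1 [0.419 0.038 0.012]
lid top [array([ 0.51 , -0.29 ,  0.171]), array([ 0.418, -0.218,  0.171]), array([ 0.514, -0.277,  0.171])]
rackfront [array([ 0.518, -0.054,  0.   ]), array([ 0.51 , -0.046,  0.1  ]), array([ 0.512, -0.305,  0.   ]), array([ 0.505, -0.277,  0.1  ])]
```

Run:
```python
from h import *
print(mv((.445,.277,.09)))
```

```text
[-1.098 -0.914  0.565  0.     0.     0.   ]
```

Call:
apply_moves:
  rows:
    - [-0.25,-0.2,0.05,0,0,0]
    - [-0.45,-0.4,0.1,0,0,0]
    - [-0.65,-0.55,0.2,0,0,0]
    - [-0.85,-0.7,0.3,0,0,0]
    - [-0.99,-0.83,0.4,0,0,0]
  claw: 0
  newtons: 40

```text
clock: 2.08
tcp_pos: [0.4216, 0.3297, 0.1431]
orientation: [0.721, 3.057, 0.003]
contact_force: [0.6, 0.4, 0.1]
grip_width: 0.0001
gripper_force: 0.0
```

Run:
```python
from h import *
print(r.get_obs()['tcp_pos'],mv((.445,.277,.065)))
```

```text
[0.42157283 0.3297372  0.1431053 ] [-0.178 -0.147  0.312  0.     0.     0.   ]
```

Call:
apply_moves:
  rows:
    - [-0.178,-0.147,0.1,0,0,0]
    - [-0.178,-0.147,0.312,0,0,0]
    - [-0.178,-0.147,0.312,0,0,0]
    - [-0.178,-0.147,0.336,0,0,0]
    - [-0.178,-0.147,0.336,0,0,0]

```text
clock: 2.7
tcp_pos: [0.4442, 0.28, 0.0604]
orientation: [0.718, 3.057, 0.003]
contact_force: [-0.6, -0.2, 0.5]
grip_width: 0.0002
gripper_force: 0.0
```

Run:
```python
from h import *
f=r.grab_frame('wrist'); save(f,'w1.png')
for n,z in(('box_shut_lid_press',.055),('box_shut_lid_hinge',.052)):
    for d in r.landmark_of(f,n)[:2]: print(n,np.round(d['conf'],2),np.round(d['point']),np.round(onz(f,d['point'],z),3))
print(proj(f,[.445,.277,.055]))
```

```text
box_shut_lid_press 0.93 [322. 257.] [0.447 0.282 0.055]
box_shut_lid_hinge 0.87 [522. 262.] [0.5   0.377 0.052]
box_shut_lid_hinge 0.37 [391. 220.] [0.445 0.322 0.052]
[[311.00993115 257.8756015 ]]
```

View pics/w1.png

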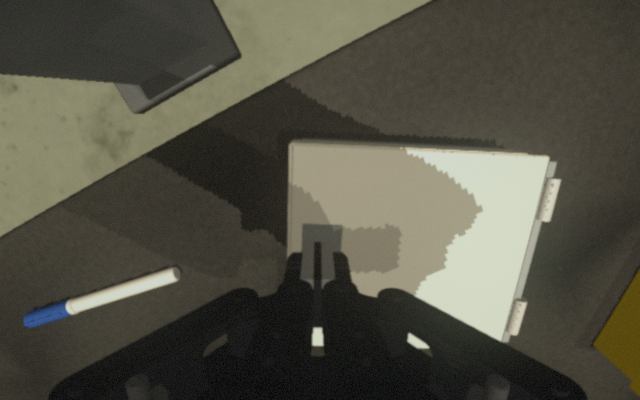

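The wrist view shows the fingers over the press mark at about (322,250), with the lid hinge at (522,262).

Call:
apply_moves:
  rows:
    - [0,0,0.03,0,0,0]
    - [0,0,0.05,0,0,0]
    - [0,0,0.055,0,0,0]
    - [0,0,0.055,0,0,0]

```text
clock: 3.35
tcp_pos: [0.4448, 0.2796, 0.0485]
orientation: [0.721, 3.057, 0.004]
contact_force: [-8.2, -3.9, 38.2]
grip_width: -0.0005
gripper_force: 19.2
```

Call:
apply_moves:
  rows:
    - [0,0,-0.1,0,0,0]
    - [0,-0.15,-0.3,0,0,0]
    - [0,-0.3,-0.5,0,0,0]
    - [0,-0.4,-0.65,0,0,0]
    - [0,-0.4,-0.7,0,0,0]

```text
clock: 3.98
tcp_pos: [0.3993, 0.1878, 0.222]
orientation: [0.724, 3.055, 0.003]
contact_force: [0.8, 1.0, -0.1]
grip_width: -0.0001
gripper_force: 0.0
```

Run:
```python
from h import *
print(mv((.428,-.071,.2),0), mv((.428,-.071,.1),0))
```

```text
[-0.567 -0.874  0.086  0.002 -0.     0.704] [-0.567 -0.875  0.486  0.002 -0.     0.704]
```

Call:
apply_moves:
  rows:
    - [-0.12,-0.18,0.02,0,0,0.115]
    - [-0.23,-0.36,0.04,0,0,0.23]
    - [-0.35,-0.54,0.06,0,0,0.345]
    - [-0.46,-0.72,0.08,0,0,0.46]
    - [-0.567,-0.875,0.2,0,0,0.575]
  claw: 0.7

```text
clock: 4.6
tcp_pos: [0.4301, -0.0712, 0.1703]
orientation: [1.987, 2.43, 0.003]
contact_force: [0.3, 1.0, -0.8]
grip_width: 0.06
gripper_force: 0.0
```

Run:
```python
from h import *
f=r.grab_frame('wrist'); save(f,'w2.png')
for n,z in(('cutter_mid',.009),):
    for d in r.landmark_of(f,n)[:2]: print(n,np.round(d['conf'],2),np.round(d['point']),np.round(onz(f,d['point'],z),3))
    for o in r.outline_of(f,n)[:1]:
        ys,xs=np.nonzero(o['pixels']); print(len(xs)); w=np.array([onz(f,(a,b),.012)[:2] for a,b in list(zip(xs,ys))[::20]],np.float32)
        print(cv2.minAreaRect(w*1000))
t=r.grab_frame('top'); save(t,'t2.png')
for n in('box_shut_lid_hinge','box_shut_in'):
    for d in r.landmark_of(t,n)[:3]: print(n,np.round(d['conf'],2),np.round(d['point']),onz(t,d['point'],.052 if 'h' in n[8:] else .004).round(3))
p=t['pixels'][185:265,190:270]
cv2.imwrite('pics/c2.png',np.hstack([f['pixels'][:,::1],cv2.resize(p,(160,160)).repeat(1,0) if 0 else np.vstack([cv2.resize(p,(160,160)),np.zeros((240,160,3),np.uint8)])])[:,:,::-1])
print(mv((.428,-.071,.1),0))
```

```text
cutter_mid 0.76 [315. 173.] [ 0.426 -0.063  0.009]
1904
((429.14068603515625, -55.97396469116211), (73.25349426269531, 31.805131912231445), 85.54765319824219)
box_shut_lid_hinge 0.87 [164. 148.] [0.697 0.559 0.052]
box_shut_lid_hinge 0.85 [215. 209.] [0.487 0.376 0.052]
box_shut_in 0.86 [233. 216.] [0.469 0.325 0.004]
box_shut_in 0.72 [178. 164.] [0.65  0.527 0.004]
box_shut_in 0.64 [345. 229.] [ 0.429 -0.071  0.004]
[-0.008 -0.004  0.28  -0.     0.     0.132]
```

View pics/c2.png

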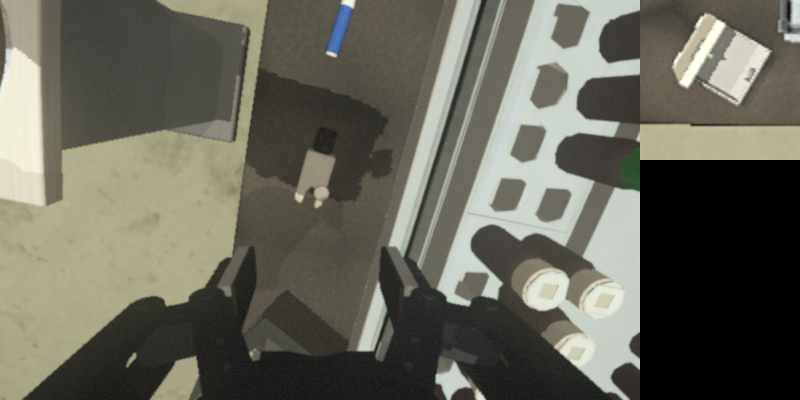

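The wrist view shows the cutter at (318,168) lying clear, and the top inset shows the shut box's lid now open.

Run:
```python
from h import *
print(mv((.429,-.064,.05),-2),mv((.429,-.064,.001),-2))
```

```text
[ 0.018  0.006  0.48  -0.     0.     0.154] [ 0.018  0.006  0.676 -0.     0.     0.154]
```

Call:
apply_moves:
  rows:
    - [0.018,0.006,0.15,0,0,0.1]
    - [0.018,0.006,0.35,0,0,0.154]
    - [0.018,0.006,0.5,0,0,0.154]
    - [0.018,0.006,0.6,0,0,0.154]
    - [0.018,0.006,0.62,0,0,0.154]

```text
clock: 5.52
tcp_pos: [0.4284, -0.0639, 0.0143]
orientation: [-2.258, -2.182, 0.002]
contact_force: [-0.5, 0.2, 0.1]
grip_width: 0.0595
gripper_force: 0.0
```

Run:
```python
from h import *
print(mv((.429,-.064,.001),-2))
f=r.grab_frame('wrist'); save(f,'w3.png')
for o in r.outline_of(f,'cutter_mid')[:1]:
    ys,xs=np.nonzero(o['pixels']); w=np.array([onz(f,(a,b),.012)[:2] for a,b in list(zip(xs,ys))[::20]],np.float32)
    print(o['conf'],cv2.minAreaRect(w*1000))
for d in r.landmark_of(f,'cutter_mid')[:2]: print(np.round(d['conf'],2),np.round(d['point']),np.round(onz(f,d['point'],.009),3))
```

```text
[-0.001  0.002  0.053 -0.001 -0.     0.   ]
0.91 ((428.70001220703125, -56.21415328979492), (77.61294555664062, 30.878372192382812), 86.39632415771484)
0.91 [314. 254.] [ 0.427 -0.063  0.009]
```

View pics/w3.png

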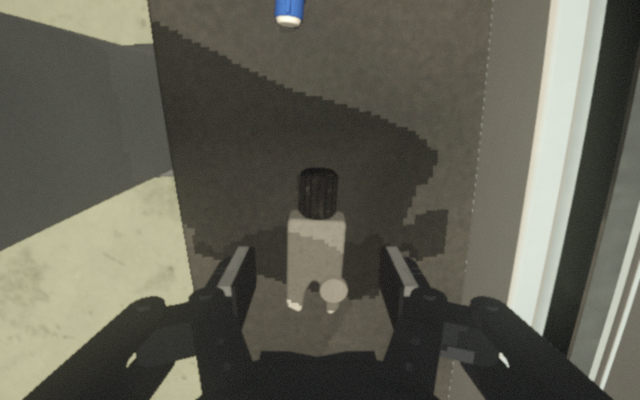

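The cutter sits between the pads at about (316,255).

Call:
apply_moves:
  rows:
    - [0,0,0.046,0,0,0]
    - [0,0,0.046,0,0,0]

```text
clock: 5.92
tcp_pos: [0.4288, -0.0651, 0.0037]
orientation: [-2.262, -2.18, -0.0]
contact_force: [0.1, -0.2, 1.0]
grip_width: 0.0599
gripper_force: 0.0
```

Call:
apply_moves:
  rows:
    - [0,0,0,0,0,0]
    - [0,0,0,0,0,0]
    - [0,0,0,0,0,0]
    - [0,0,0,0,0,0]
  claw: 0
  newtons: 50

```text
clock: 6.42
tcp_pos: [0.4291, -0.0654, 0.0041]
orientation: [2.262, 2.179, 0.001]
contact_force: [-0.3, -0.4, 5.9]
grip_width: 0.0267
gripper_force: 49.4
```

Call:
apply_moves:
  rows:
    - [0,0,-0.15,0,0,0]
    - [0,0,-0.4,0,0,0]
    - [0,0,-0.6,0,0,0]
    - [0,0,-0.7,0,0,0]

```text
clock: 6.92
tcp_pos: [0.4297, -0.0654, 0.1812]
orientation: [2.261, 2.178, 0.005]
contact_force: [-0.3, 0.1, -1.8]
grip_width: 0.0264
gripper_force: 50.1
```

Run:
```python
from h import *
print(mv((.45,.10,.2),-28.5))
```

```text
[ 0.664  0.057 -0.074  0.002 -0.001  0.293]
```

Call:
apply_moves:
  rows:
    - [0.2,0.02,-0.02,0,0,0.1]
    - [0.4,0.03,-0.04,0,0,0.2]
    - [0.6,0.05,-0.06,0,0,0.293]
    - [0.664,0.057,-0.074,0,0,0.293]

```text
clock: 7.42
tcp_pos: [0.4491, 0.1033, 0.1974]
orientation: [-2.696, -1.611, -0.001]
contact_force: [-0.6, -0.1, -1.0]
grip_width: 0.0265
gripper_force: 50.1
```

Run:
```python
from h import *
print(mv((.469,.321,.12),-28.5),mv((.469,.321,.011),-28.5))
```

```text
[ 0.804 -0.342  0.31  -0.    -0.     0.002] [ 0.804 -0.342  0.746 -0.    -0.     0.002]
```

Call:
apply_moves:
  rows:
    - [0.2,-0.085,0,0,0,0]
    - [0.4,-0.17,0,0,0,0]
    - [0.6,-0.26,0.1,0,0,0]
    - [0.804,-0.342,0.25,0,0,0]
    - [0.804,-0.342,0.3,0,0,0]

```text
clock: 8.05
tcp_pos: [0.4684, 0.3208, 0.1198]
orientation: [-2.694, -1.615, 0.004]
contact_force: [-0.2, -1.4, -1.6]
grip_width: 0.0269
gripper_force: 50.1
```

Run:
```python
from h import *
f=r.grab_frame('wrist'); save(f,'w4.png')
c=np.array([.473,.328,0]); x=np.array([np.cos(np.radians(-28.5)),np.sin(np.radians(-28.5)),0]); y=np.array([-x[1],x[0],0])
y0=c-.0065*y
im=f['pixels'].copy()
P=[y0+a*.054*x+b*.064*y+[0,0,.046] for a,b in((-1,-1),(1,-1),(1,1),(-1,1))]
cv2.polylines(im,[proj(f,np.array(P)).astype(np.int32)],True,(255,0,0),1)
cv2.imwrite('pics/w4.png',im[:,:,::-1]); print(mv((.469,.321,.011),-28.5))
```

```text
[ 0.015 -0.002  0.431 -0.001  0.003  0.003]
```

View pics/w4.png

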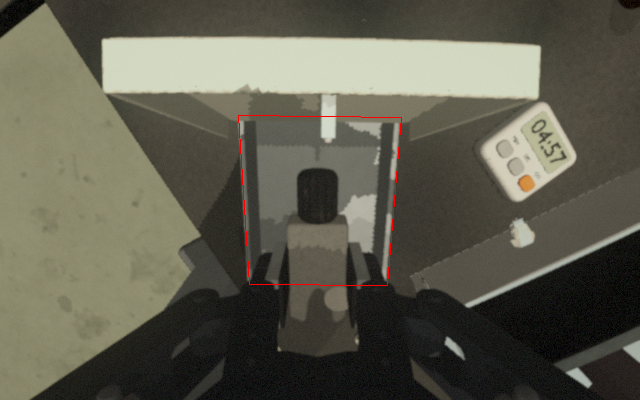

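The red predicted rim matches the real box rim, (240,116) to (400,118), and the cutter is held over it.

Call:
apply_moves:
  rows:
    - [0,0,0.15,0,0,0]
    - [0,0,0.3,0,0,0]
    - [0,0,0.4,0,0,0]
    - [0,0,0.431,0,0,0]
    - [0,0,0.437,0,0,0]

```text
clock: 8.72
tcp_pos: [0.4707, 0.3164, 0.0136]
orientation: [2.701, 1.604, 0.0]
contact_force: [0.4, 0.6, -0.7]
grip_width: 0.0264
gripper_force: 50.1
```

Call:
apply_moves:
  rows:
    - [0,0,0,0,0,0]
    - [0,0,0,0,0,0]
    - [0,0,-0.06,0,0,0]
    - [0,0,-0.3,0,0,0]
    - [0,0,-0.5,0,0,0]
  claw: 0.6

```text
clock: 9.35
tcp_pos: [0.4704, 0.3176, 0.141]
orientation: [-2.7, -1.606, -0.002]
contact_force: [0.4, 1.1, 0.1]
grip_width: 0.0513
gripper_force: 0.0
```

Run:
```python
from h import *
f=r.grab_frame('wrist')
for d in r.landmark_of(f,'cutter_mid')[:2]: print(np.round(d['conf'],2),np.round(d['point']),np.round(onz(f,d['point'],.013),3))
for yy in (.03,.06,.075):
  print(mv(np.array([.499+.477*yy-.04*.879,.375+.879*yy+.04*.477,.22])))
c=r.get_obs(); print(c['tcp_pos'])
```

```text
0.87 [318. 190.] [0.471 0.318 0.013]
[ 0.367 -0.175 -0.297  0.     0.     0.   ]
[ 0.487 -0.175 -0.296  0.     0.     0.   ]
[ 0.547 -0.175 -0.295  0.     0.     0.   ]
[0.47346199 0.31955172 0.14482833]
```

Cutter is in the box. Now I'll go over and behind the open lid.

Call:
apply_moves:
  rows:
    - [0,0,-0.25,0,0,0]
    - [0,0,-0.45,0,0,0]
    - [0.2,0,-0.48,0,0,0]
    - [0.4,0,-0.48,0,0,0]
    - [0.62,0,-0.48,0,0,0]
  claw: 0

```text
clock: 10.07
tcp_pos: [0.5445, 0.4548, 0.2593]
orientation: [-2.7, -1.606, -0.002]
contact_force: [1.1, 0.5, 0.4]
grip_width: -0.0004
gripper_force: 0.0
```

Call:
apply_moves:
  rows:
    - [0,0,0.1,0,0,0]
    - [0,0,0.25,0,0,0]
    - [0,0,0.43,0,0,0]
    - [0,0,0.43,0,0,0]

```text
clock: 10.58
tcp_pos: [0.5415, 0.452, 0.1472]
orientation: [2.698, 1.606, -0.012]
contact_force: [-0.3, -0.6, 0.2]
grip_width: 0.0002
gripper_force: 0.0
```

```bash
cat >> h.py <<'E'
def path(h,u,pts):
    """pts (s,z): offset along box +y (unit u) from hinge h; rows from current pose"""
    for s,z in pts: print(s,z,mv((h[0]+u[0]*s,h[1]+u[1]*s,z))[:3])
HS,US=(.499,.375),(.477,.879)
PT=[(.04,.145),(.014,.152),(-.003,.151),(-.02,.147),(-.036,.140),(-.052,.131),(-.064,.119),(-.076,.105),(-.088,.085),(-.098,.068),(-.105,.056),(-.106,.048)]
E
python3 - <<'E'
from h import *
o=r.get_obs(); d=o['tcp_pos'][:2]-HS; print(o['tcp_pos'],o['contact_force'],'s',d@US,'x',d@(US[1],-US[0])); path(HS,US,PT)
E
```

```text
[0.5414673  0.45203387 0.14720669] [-0.32352201 -0.58808097  0.2380354 ] s 0.08796967222935079 x 0.0005836035847823686
0.04 0.145 [-0.192 -0.002  0.01 ]
0.014 0.152 [-0.296 -0.002 -0.017]
-0.003 0.151 [-0.364 -0.002 -0.013]
-0.02 0.147 [-0.432 -0.002  0.004]
-0.036 0.14 [-0.496 -0.002  0.032]
-0.052 0.131 [-0.559 -0.002  0.069]
-0.064 0.119 [-0.607 -0.002  0.117]
-0.076 0.105 [-0.655 -0.002  0.174]
-0.088 0.085 [-0.702 -0.002  0.254]
-0.098 0.068 [-0.742 -0.002  0.322]
-0.105 0.056 [-0.769 -0.001  0.37 ]
-0.106 0.048 [-0.773 -0.001  0.402]
```

Call:
apply_moves:
  rows:
    - [-0.13,0,0,0,0,0]
    - [-0.2,0,0,0,0,0]
    - [-0.27,0,-0.01,0,0,0]
    - [-0.33,0,-0.016,0,0,0]
    - [-0.39,0,-0.005,0,0,0]

```text
clock: 11.2
tcp_pos: [0.4983, 0.3686, 0.1539]
orientation: [-2.699, -1.606, -0.007]
contact_force: [1.2, 2.3, 2.6]
grip_width: -0.0002
gripper_force: 1.2
```

Call:
apply_moves:
  rows:
    - [-0.04,0,0.01,0,0,0]
    - [-0.105,0,0.037,0,0,0]
    - [-0.17,0,0.074,0,0,0]
    - [-0.217,0,0.122,0,0,0]
    - [-0.265,0,0.18,0,0,0]

```text
clock: 11.82
tcp_pos: [0.4658, 0.3095, 0.1065]
orientation: [-2.7, -1.606, -0.001]
contact_force: [2.2, 3.0, 0.5]
grip_width: -0.0001
gripper_force: 1.8
```

Run:
```python
from h import *
o=r.get_obs(); print(o['tcp_pos'],o['contact_force']); path(HS,US,PT[-5:])
f=r.grab_frame('wrist'); save(f,'w5.png')
```

```text
[0.46575624 0.30947179 0.10647354] [2.20633511 2.96828292 0.45137299]
-0.076 0.105 [-0.01  -0.008  0.006]
-0.088 0.085 [-0.058 -0.008  0.086]
-0.098 0.068 [-0.098 -0.008  0.154]
-0.105 0.056 [-0.126 -0.008  0.202]
-0.106 0.048 [-0.13  -0.008  0.234]
```

View pics/w5.png

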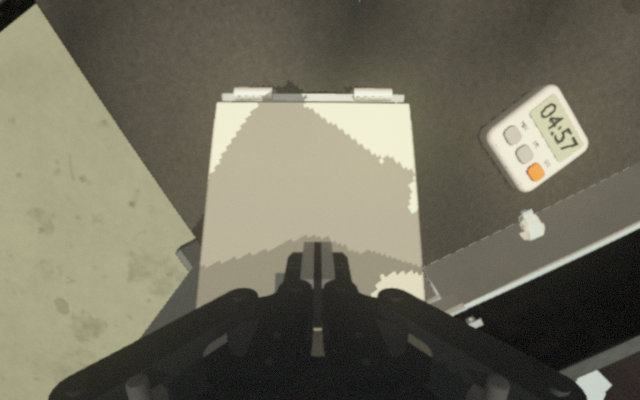

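The lid is being pushed down: its hinge shows at (315,97), and the fingertip is near the press mark at (310,280).

Call:
apply_moves:
  rows:
    - [-0.058,0,0.086,0,0,0]
    - [-0.098,0,0.154,0,0,0]
    - [-0.126,0,0.202,0,0,0]
    - [-0.128,0,0.222,0,0,0]
    - [-0.128,0,0.228,0,0,0]

```text
clock: 12.5
tcp_pos: [0.4508, 0.2818, 0.0497]
orientation: [2.7, 1.606, 0.0]
contact_force: [-0.0, 1.7, 6.1]
grip_width: 0.0003
gripper_force: 3.2
```

Call:
apply_moves:
  rows:
    - [0,0,0.004,0,0,0]
    - [0,0,0.004,0,0,0]

```text
clock: 12.75
tcp_pos: [0.4509, 0.2819, 0.0496]
orientation: [-2.7, -1.606, -0.001]
contact_force: [0.4, -0.5, 9.9]
grip_width: 0.0001
gripper_force: 5.0
```

Call:
apply_moves:
  rows:
    - [0,0,-0.03,0,0,0]
    - [0,0,-0.1,0,0,0]
    - [0,0,-0.4,0,0,0]
    - [0,0,-0.7,0,0,0]
    - [0,0,-0.75,0,0,0]

```text
clock: 13.38
tcp_pos: [0.451, 0.2813, 0.2401]
orientation: [-2.7, -1.605, -0.004]
contact_force: [0.5, 0.4, -0.6]
grip_width: -0.0
gripper_force: 0.0
```

Run:
```python
from h import *
o=r.get_obs(); print(o['tcp_pos'],o['contact_force'])
f=r.grab_frame('wrist'); t=r.grab_frame('top')
im=np.hstack([f['pixels'],np.vstack([cv2.resize(t['pixels'][185:265,190:270],(160,160)),cv2.resize(t['pixels'][185:265,380:460],(160,160)),np.zeros((80,160,3),np.uint8)])])
cv2.imwrite('pics/w6.png',im[:,:,::-1])
for yw in (144.5,):
  print(mv((.42,-.05,.27),-35.5))
```

```text
[0.45101486 0.28131243 0.24009328] [ 0.45104079  0.38427947 -0.55518991]
[-1.229e+00  5.210e-01 -1.220e-01  1.000e-03 -5.000e-03  7.700e-02]
```

View pics/w6.png

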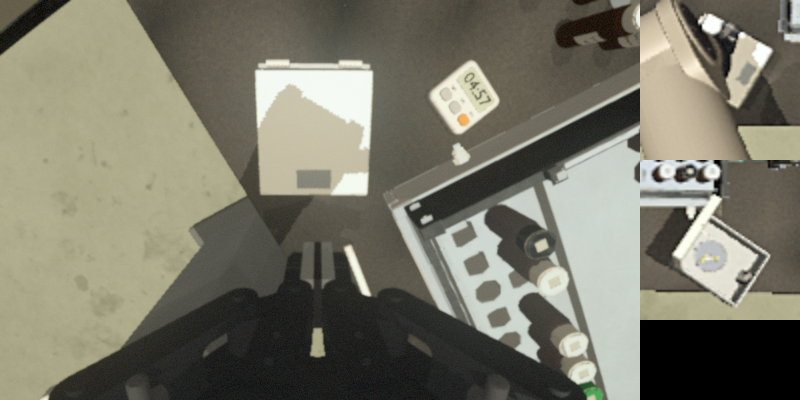

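Lid latched flat, with the press mark at (313,179). On to the open box.

Call:
apply_moves:
  rows:
    - [-0.2,0.085,-0.12,0,0,0]
    - [-0.4,0.17,-0.12,0,0,0.03]
    - [-0.6,0.255,-0.12,0,0,0.05]
    - [-0.8,0.34,-0.12,0,0,0.077]
    - [-1,0.424,-0.12,0,0,0.077]

```text
clock: 14.1
tcp_pos: [0.423, 0.0093, 0.2658]
orientation: [-2.792, -1.439, 0.002]
contact_force: [1.2, -1.1, -0.0]
grip_width: -0.0003
gripper_force: 0.0
```

Run:
```python
from h import *
print(r.get_obs()['tcp_pos'],mv((.465,-.16,.26),-35.5))
```

```text
[0.42297608 0.00925557 0.26579179] [-0.454  0.53   0.023 -0.001  0.001  0.   ]
```

Call:
apply_moves:
  rows:
    - [-0.15,0.18,0,0,0,0]
    - [-0.3,0.35,0,0,0,0]
    - [-0.454,0.53,0.02,0,0,0]
    - [-0.454,0.53,0.02,0,0,0]

```text
clock: 14.6
tcp_pos: [0.4652, -0.1627, 0.2607]
orientation: [2.797, 1.428, -0.005]
contact_force: [-1.1, 1.3, 0.2]
grip_width: 0.0002
gripper_force: 0.0
```

Run:
```python
from h import *
f=r.grab_frame('wrist'); im=f['pixels'].copy()
H=np.array([.451,-.28,0]); y=np.array([.581,.814,0]); x=np.array([.814,-.581,0])
P=[H+a*.054*x+b*y+[0,0,.046] for a,b in((-1,-.122),(1,-.122),(1,.006),(-1,.006))]
cv2.polylines(im,[proj(f,np.array(P)).astype(np.int32)],True,(255,0,0),1)
Q=[H+a*.057*x+b*y+[0,0,z] for a,b,z in((-1,0,.052),(1,0,.052),(1,.034,.171),(-1,.034,.171))]
cv2.polylines(im,[proj(f,np.array(Q)).astype(np.int32)],True,(0,0,255),1)
T=proj(f,np.array([H-.03*x+.085*y+[0,0,.147]]))[0].astype(int); cv2.circle(im,tuple(map(int,T)),4,(0,255,0),-1)
cv2.imwrite('pics/w7.png',im[:,:,::-1])
path(H-.03*x,y,[(.085,.25),(.085,.147)])
```

```text
0.085 0.25 [-0.083  0.113  0.042]
0.085 0.147 [-0.083  0.114  0.454]
```

View pics/w7.png

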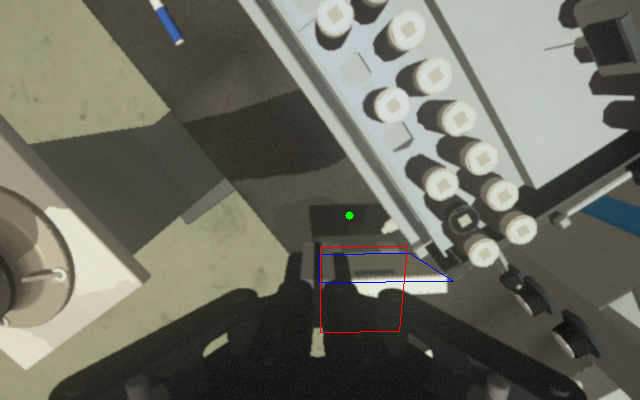

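The open lid's free edge at (355–450, 285) matches the blue prediction, and the green target point is clear of the rack.

Call:
apply_moves:
  rows:
    - [-0.083,0.113,0.04,0,0,0]
    - [-0.083,0.113,0.2,0,0,0]
    - [-0.083,0.113,0.35,0,0,0]
    - [-0.083,0.113,0.454,0,0,0]
    - [-0.083,0.113,0.454,0,0,0]

```text
clock: 15.28
tcp_pos: [0.4758, -0.189, 0.1461]
orientation: [-2.787, -1.441, 0.006]
contact_force: [-0.6, -0.2, 1.3]
grip_width: 0.0001
gripper_force: 0.0
```

Run:
```python
from h import *
H=np.array([.451,-.28]); y=np.array([.581,.814]); x=np.array([.814,-.581])
o=r.get_obs(); print(o['tcp_pos'],o['contact_force']); path(H-.03*x,y,[(.04,.147)]+PT[:5]); path(H,y,PT[5:])
```

```text
[ 0.4758045  -0.18904885  0.14610649] [-0.62418452 -0.2357431   1.2949555 ]
0.04 0.147 [-0.194  0.01  -0.003]
0.04 0.145 [-0.194  0.01   0.005]
0.014 0.152 [-0.298  0.009 -0.023]
-0.003 0.151 [-0.366  0.009 -0.019]
-0.02 0.147 [-0.434  0.009 -0.003]
-0.036 0.14 [-0.498  0.009  0.025]
-0.052 0.131 [-0.562  0.129  0.061]
-0.064 0.119 [-0.61   0.129  0.109]
-0.076 0.105 [-0.658  0.129  0.165]
-0.088 0.085 [-0.706  0.13   0.245]
-0.098 0.068 [-0.746  0.13   0.313]
-0.105 0.056 [-0.774  0.13   0.361]
-0.106 0.048 [-0.778  0.13   0.393]
```

Call:
apply_moves:
  rows:
    - [-0.13,0,0,0,0,0]
    - [-0.2,0.01,0,0,0,0]
    - [-0.27,0.01,-0.015,0,0,0]
    - [-0.33,0.01,-0.022,0,0,0]
    - [-0.39,0.02,-0.012,0,0,0]

```text
clock: 15.9
tcp_pos: [0.425, -0.2738, 0.1511]
orientation: [-2.791, -1.441, -0.002]
contact_force: [0.2, 2.7, 1.5]
grip_width: -0.0002
gripper_force: 1.2
```

Call:
apply_moves:
  rows:
    - [-0.04,0.02,0.01,0,0,0]
    - [-0.105,0.045,0.037,0,0,0]
    - [-0.17,0.07,0.074,0,0,0]
    - [-0.217,0.09,0.122,0,0,0]
    - [-0.265,0.11,0.18,0,0,0]

```text
clock: 16.52
tcp_pos: [0.4086, -0.3436, 0.1049]
orientation: [-2.79, -1.44, 0.001]
contact_force: [0.5, 4.4, 2.7]
grip_width: 0.0003
gripper_force: 2.0
```

Run:
```python
from h import *
H=np.array([.451,-.28]); y=np.array([.581,.814])
o=r.get_obs(); print(o['tcp_pos'],o['contact_force']); path(H,y,PT[7:])
f=r.grab_frame('wrist')
for d in r.landmark_of(f,'box_ajar_lid_press')[:1]+r.landmark_of(f,'box_ajar_lid_hinge')[:2]: print(np.round(d['conf'],2),np.round(d['point']),np.round(onz(f,d['point'],.052),3))
```

```text
[ 0.40864816 -0.34360765  0.10490492] [0.51612336 4.40154128 2.66130573]
-0.076 0.105 [ 0.002 -0.01  -0.   ]
-0.088 0.085 [-0.047 -0.01   0.08 ]
-0.098 0.068 [-0.087 -0.01   0.148]
-0.105 0.056 [-0.115 -0.01   0.196]
-0.106 0.048 [-0.119 -0.01   0.228]
0.91 [308. 104.] [ 0.446 -0.28   0.052]
```

Call:
apply_moves:
  rows:
    - [-0.05,0,0.08,0,0,0]
    - [-0.09,0,0.148,0,0,0]
    - [-0.118,0,0.196,0,0,0]
    - [-0.122,0,0.22,0,0,0]
    - [-0.122,0,0.23,0,0,0]

```text
clock: 17.3
tcp_pos: [0.393, -0.3686, 0.0493]
orientation: [2.791, 1.441, 0.003]
contact_force: [-1.1, 6.7, 27.5]
grip_width: -0.0001
gripper_force: 13.8
```

Call:
apply_moves:
  rows:
    - [0,0,0.002,0,0,0]
    - [0,0,0.002,0,0,0]

```text
clock: 17.55
tcp_pos: [0.3929, -0.3685, 0.0495]
orientation: [2.791, 1.441, 0.004]
contact_force: [-1.2, 5.9, 18.1]
grip_width: -0.0
gripper_force: 8.6
```

At the stop. Release and check.

Call:
apply_moves:
  rows:
    - [0,0,-0.03,0,0,0]
    - [0,0,-0.1,0,0,0]
    - [0,0,-0.4,0,0,0]
    - [0,0,-0.7,0,0,0]
    - [0,0,-0.75,0,0,0]

```text
clock: 18.18
tcp_pos: [0.3914, -0.3696, 0.2389]
orientation: [2.79, 1.437, 0.002]
contact_force: [0.9, -0.3, -0.0]
grip_width: 0.0005
gripper_force: 0.0
```

Call:
apply_moves:
  rows:
    - [0,0,0,0,0,0]
    - [0,0,0,0,0,0]
    - [0,0,0,0,0,0]
    - [0,0,0,0,0,0]
    - [0,0,0,0,0,0]

```text
clock: 18.8
tcp_pos: [0.3912, -0.3683, 0.2347]
orientation: [-2.792, -1.439, 0.001]
contact_force: [0.1, 0.0, 0.3]
grip_width: 0.0
gripper_force: 0.0
```

Run:
```python
from h import *
f=r.grab_frame('wrist'); t=r.grab_frame('top')
im=np.hstack([f['pixels'],np.vstack([cv2.resize(t['pixels'][185:265,190:270],(160,160)),cv2.resize(t['pixels'][185:265,380:460],(160,160)),np.zeros((80,160,3),np.uint8)])])
cv2.imwrite('pics/w8.png',im[:,:,::-1]); print(r.get_obs()['contact_force'])
```

```text
[0.39120374 0.06720524 0.52391436]
```

View pics/w8.png

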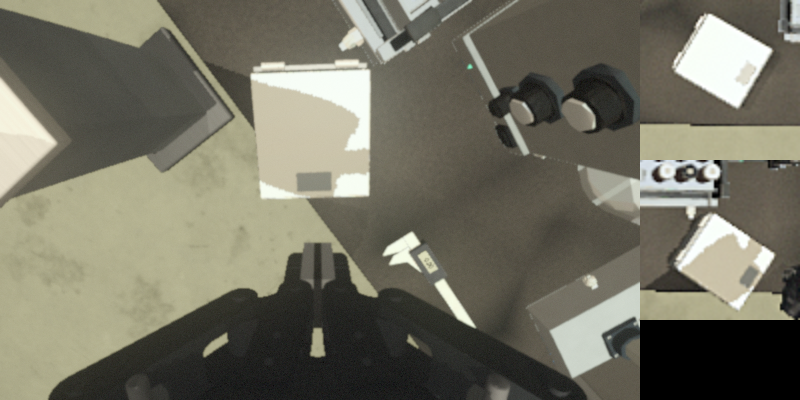

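Both lids are flat and latched: the open box's press mark is at (314,181), and the insets show both boxes shut. Handing in.

```bash
python3 -c "
from bench import r
print(r.hand_in())"
```

```text
the job is handed in; nothing more can be done
None
```

The cutter is in the box that started shut, the last pictures show both lids flat and latched, the arm never went near the marker or the timer, and the job was handed in at about 19 s of the 72 s allowed; the hand-in call returned no verdict.

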